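# Dispense a fitting canister into the tray

### The job

Set the metal tray flat on the counter under the mouth of the dispenser's chute, square to the dispenser and with its black tab on the side away from it, and let go. Then press the slanted red plunger through its soft first stop, all the way down to the second, stiffer stop, so that the canister with the green lid rolls into the tray, and let the plunger spring fully back up. Do not touch the canister yourself, and leave everything else on the counter where it stands.

Things in the scene. Friction and masses are not known exactly. Their poses are not given: they have to be found in the camera images.
- dispenser: White and blue dispenser fixed to the counter. Origin on the counter under it; x from its mouth to its back, z up. A steel chute 100 mm wide, centred on y = 0, slopes 32 degrees down to -x. The white housing (140 x 180 mm, with chute up to 165 mm high) starts at x = -21 mm, y -58 to +122. Beside the chute a blue boss at y = +85 mm carries the plunger.
- chute_lip (a point): Middle of the chute's lower lip: dispenser x = -85 mm, y = 0, z = 48 mm, with 40 mm clear beneath it, so the rear of the tray fits under the lip.
- handle_mid (a point): Middle of the steel carrying handle over the dispenser: a bar 14 mm thick along y, 198 mm long, at dispenser x = -18, y = -65 to +133, z = 262 mm; its legs run back and down to x = +50, z = 70 mm. A gripper coming straight down on the plunger hits it; one tilted in line with the plunger clears it.
- drop_spot (a point): Point on the counter below and before the lip (dispenser x = -140 mm, y = 0): where the middle of the tray belongs. Axes as the dispenser's.
- cap_top (a point): Centre of the top face of the red plunger cap (44 mm diameter, 12 mm thick), at rest at dispenser x = -44, y = +85, z = 152 mm. Its z axis is the plunger's, pointing out of the dispenser, leaning 32 degrees from vertical towards the dispenser's -x; y is across, as the dispenser's. Press along its -z. Total travel 18 mm: 11 mm soft, then 7 mm stiff.
- plunger (a joint): Soft travel of the red plunger in its orange collar, m: 0 up, 0.011 at the first stop (cap meets the collar). Spring force 2.4 N at the start to 3.7 N.
- collar (a joint): Stiff travel of the orange collar, pushed down by the cap after the first stop, m: 0 up, 0.007 at the second stop (rigid end). Spring force 7 N at the start to 10.5 N. Both spring back when released.
- tray: Shallow aluminium tray, loose, about 0.3 kg, 150 mm (x) by 180 mm (y), walls 28 mm high and 4 mm thick, floor 3 mm; origin under its centre. Its -x wall is 12 mm thick and carries in its middle a raised black tab to lift it by. In place, its x axis points the same way as the dispenser's.
- tray_tab (a point): Middle of the top edge of the tray's black tab: tray x = -69 mm, y = 0, z = 56 mm. The tab is 12 mm thick (along tray x), 70 mm long (along tray y), and stands 28 mm above the rim.
- canister: White canister with a green lid, 42 mm diameter, 75 mm long, about 60 g, lying across the chute; origin at its centre, y along its length. A red gate on the plunger holds it; the gate goes down with the plunger, frees it only in the last 4 mm of the stiff travel and must stay down about half a second while it rolls over.
- parts_box: Bystander: blue plastic parts box, open, 90 x 110 x 50 mm, one divider; origin about under its middle. Leave alone.
- bottle: Bystander: amber bottle with white cap, 60 mm diameter, 150 mm tall; origin about under its middle. Leave alone.
- jar: Bystander: clear jar, 70 mm diameter, 80 mm tall; origin about under its middle. Leave alone.
- mug: Bystander: white mug, 76 mm diameter, 90 mm tall; origin about under its middle. Leave alone.
- brush: Bystander: wooden-handled brush lying flat, 160 mm long; origin about under its middle. Leave alone.
- spare: Bystander: spare white canister with an orange lid, standing on end, 42 mm diameter, 75 mm tall; not the one wanted; origin about under its middle. Leave alone.
Things that resemble listed ones, but are neither listed nor needed, are in the scene too. What is shaped like the tray but blue or yellow is not meant. What is shaped like the canister but purple is not meant.

How it is judged:
By the outcome, as a careful person would: the job done as asked, in the order asked, and still so for the second after the job is handed in, with the robot touching nothing.
It also fails if it takes over 61 s, if anything falls off the work surface, if the arm or the gripper's body presses on something with over 40 N, if the wrist force passes 120 N, or if a joint passes its speed limit or range.

### The arm

A 6-joint arm with a two-finger parallel gripper is mounted at the origin on the work surface. World frame = base frame: x ahead of the robot, y to its left, z up, the work surface at z = 0. Lengths are in mm, angles in degrees, forces in N, time in s.
With the tool pointing down it reaches from about 275 to 975 mm from the base axis. Payload 8.4 kg.
Tool frame: the origin (TCP) lies midway between the tips of the shut fingers; the grasp point (between the pads) lies 19 mm behind it (grip_point_offset is the distance from the TCP to the grasp point, in mm); y points along the fingers, x is the direction in which the jaws open and shut, and the axes are right-handed (so a half turn about y gives the same grasp; the last joint's range is limited). The gripper opens to 92 mm and grips with 3 to 60 N. Pads are 20 mm wide; open, the fingers measure 128 mm over their backs; the gripper's body (75 mm by 189 mm) begins 69 mm behind the grasp point.
Start: joints at [68.675, 20.225, 93.587, -0, 66.188, -0.138], TCP at [225.892, 582.753, 214.583] pointing down, gripper open.
Joint ranges: [-150.9, 150.9], [-52.94, 120.26], [3.33, 152.33], [-74.26, 254.26], [0, 154.13], [-172.89, 172.89]. Speed limits (degrees/s): [127.2, 127.2, 159.86, 180, 180, 180].

### API

Orientations are given as [roll, pitch, yaw] about the fixed x, y, z axes, in that order (R = Rz(yaw) Ry(pitch) Rx(roll)).
In Python, from station import * gives the robot as it stands.
- The arm moves only by the shell command python3 -m jog 'ROWS'. ROWS is JSON, one flat list of numbers, 7 for each row, row after row: the opening, from 0 (shut) to 1 (fully open), then the shift along the tool's x, y, z in cm, then the turn, a rotation vector about the tool's x, y, z in degrees. In form: [claw, dx, dy, dz, wx, wy, wz, claw, dx, dy, dz, wx, wy, wz, ...]. A call has 1 to 20 rows; each row shifts and turns the commanded pose from where the row before left it, along the tool's axes as they then stand; what a row does not reach is not made up. A row lasts 1/12 s, in which the tool goes at most 41.7 mm and 7.16 degrees, less where a joint would pass 70% of its speed; a pose out of reach is approached as far as the arm can. A call is refused whole if a number of a shift passes 4.17 or a number of a turn 7.16, either way. A call with a gripper value outside its range is refused whole. The fingers move at their own pace and stop on an object; the grip force is fixed at half the most. Time passes only in rows, so rows that do not move let the fingers close. It gives the time, the measured TCP pose, the force and the opening at its end, in the units of the state.
- get_state(): the state, without advancing time (a new reading comes with each control period).
- snapshot(name): name is "scene" or "top" or "wrist"; returns a dict with "pixels" (400x640x3 uint8, red, green, blue), "mtx" (3x3 intrinsics, pixels), "pose" (4x4, takes a point from camera to world coordinates); the wrist camera has in their place "tool_from_camera" (4x4, takes a point from camera to tool coordinates, whose origin is the TCP and whose axes are the tool frame's). Camera axes: x right, y down, z forward; pixel columns grow to the right and rows downward; lengths in mm; the calibration is good to about 2 mm. A picture is of the moment at which its call begins: read the wrist's pose just before it. There is no depth.
- finish_job(): hands the job in, once; it reports no verdict.
The state is a dict: "t": time; "qpos": joint angles; "dq": joint speeds; "joint_efforts": joint torques, N m; "position": TCP position; "tcp_rot": TCP orientation; "wrist_force": force on the tool from outside, world axes, zero at the start; "ft_torque": the same for the moment, N m; "grip_width": finger opening in mm.
Only numpy, scipy, OpenCV 4.12 (cv2) and the standard library are available. Lean on these libraries where they do the work, as an engineer would, in place of code of your own. Each camera call takes 0.05 s, during which the arm holds its last target.

## Working session

There is one attempt and no reset: what is moved stays moved. The work goes in short steps, Python scripts to look and compute and a shell command to move; the robot and the scene stay as the last step left them, time stands still between calls to the robot, and variables do not carry over. Pictures are saved under pics/ and viewed, and the job is handed in when it is done.

```bash
mkdir -p pics; ls; cat > h.py <<'E'
from station import *
import numpy as np, cv2
from scipy.spatial.transform import Rotation as R
def save(n,f):
    s=snapshot(n); cv2.imwrite('pics/'+f,s['pixels'][:,:,::-1]); np.savez('pics/'+f+'.npz',**{k:np.array(v) for k,v in s.items()}); return s
def ray(s,u,v,T=None):
    T=np.array(s['pose']) if T is None else T
    d=np.linalg.inv(np.array(s['mtx']))@[u,v,1]
    return T[:3,3],T[:3,:3]@d
def onz(s,u,v,z,T=None):
    o,d=ray(s,u,v,T); return o+d*(z-o[2])/d[2]
def proj(s,p,T=None):
    T=np.array(s['pose']) if T is None else T
    q=np.linalg.inv(T)@np.append(p,1); k=np.array(s['mtx'])@q[:3]; return k[:2]/k[2]
def load(f): return dict(np.load('pics/'+f+'.npz'))
E
python3 - <<'E'
from h import *
print(get_state())
save('scene','s0.png');save('top','t0.png')
E
```

```text
pics
{'t': 0.0, 'qpos': array([ 6.86750267e+01,  2.02602662e+01,  9.36268294e+01, -5.05082008e-04,
        6.61884329e+01, -1.37017349e-01]), 'dq': array([-0.03259049,  0.03407461, -0.06642259,  0.11225627, -0.04301599,
        0.12091971]), 'joint_efforts': array([-9.53102826e-04, -5.93833995e+01, -3.34212971e+01,  6.98078913e-02,
        2.35424784e-02, -1.03342666e-04]), 'position': array([225.71771147, 582.30801962, 213.90467772]), 'tcp_rot': array([-9.00002812e+01,  7.55294037e-02,  6.88122481e+01]), 'wrist_force': array([-0.36749537, -0.39350126,  0.19563176]), 'ft_torque': array([-0.00519047,  0.01714974,  0.02420292]), 'grip_width': 91.75091753965481}
```

View pics/s0.png

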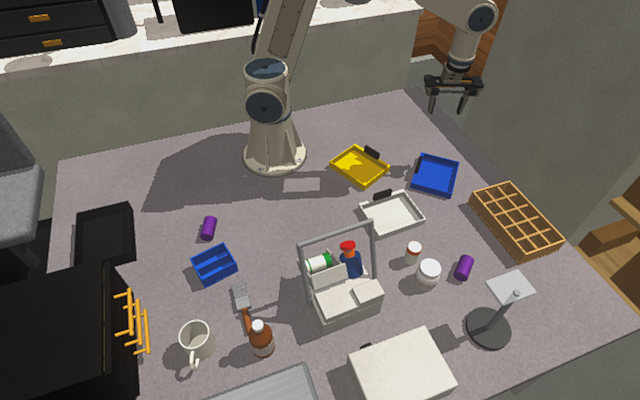

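View pics/t0.png

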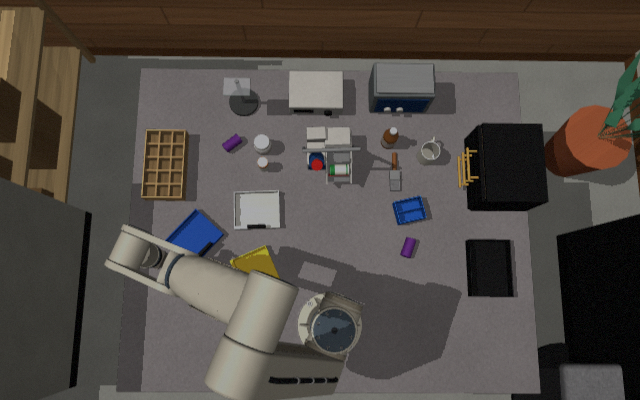

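```bash
python3 - <<'E'
from h import *
t=load('t0.png');a=t['pixels'][115:245,220:380,::-1]
cv2.imwrite('pics/t0c.png',cv2.resize(a,None,fx=5,fy=4.6*5/4.6*0.9,interpolation=cv2.INTER_CUBIC)[:600])
s=load('s0.png');a=s['pixels'][175:335,285:445,::-1]
cv2.imwrite('pics/s0c.png',cv2.resize(a,(600,600),interpolation=cv2.INTER_CUBIC))
print(t['pose'],t['mtx'])
E
```

```text
[[ 6.58826194e-03 -9.82304601e-01  1.87174424e-01  9.29947960e+01]
 [-9.99904762e-01 -8.74129263e-03 -1.06797576e-02  7.66824849e+01]
 [ 1.21269215e-02 -1.87086237e-01 -9.82268638e-01  2.00171897e+03]
 [ 0.00000000e+00  0.00000000e+00  0.00000000e+00  1.00000000e+00]] [[506.25031168   0.         316.4411543 ]
 [  0.         506.25031168 202.92122199]
 [  0.           0.           1.        ]]
```

View pics/t0c.png

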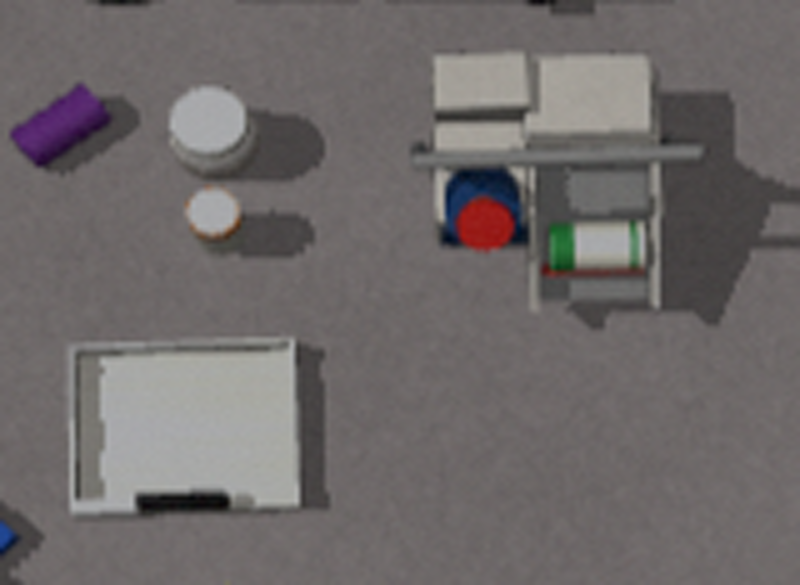

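View pics/s0c.png

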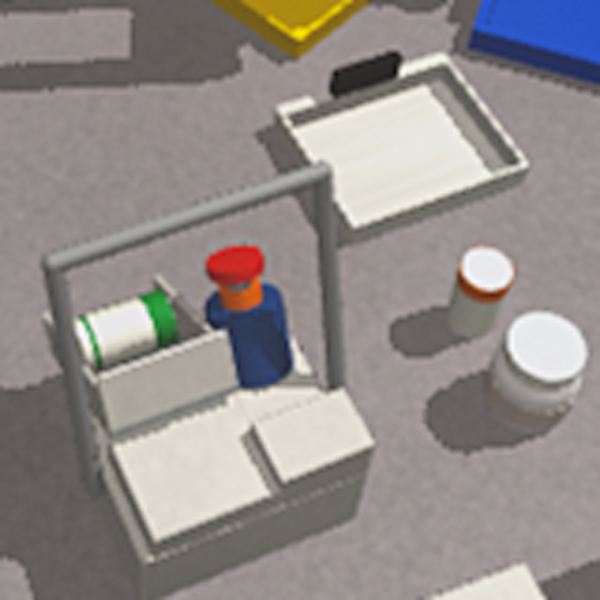

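```bash
cat > m.py <<'E'
from h import *
from scipy.optimize import least_squares
t=load('t0.png');s=load('s0.png')
T=lambda x,y:(220+x/5,115+y/4.5)
S=lambda x,y:(285+x/3.75-.37,175+y/3.75-.37)
obs=[(t,T(412,157),(-18,133,262)),(t,T(702,152),(-18,-65,262)),(t,T(486,222),(-44,85,152)),
(s,S(48,262),(-18,-65,262)),(s,S(327,170),(-18,133,262)),(s,S(236,262),(-44,85,152))]
def f(p):
    c,n=np.cos(p[2]),np.sin(p[2]);r=[]
    for im,uv,q in obs:
        w=[p[0]+c*q[0]-n*q[1],p[1]+n*q[0]+c*q[1],q[2]]; r+=list(proj(im,w)-uv)
    return np.array(r)
o=least_squares(f,[700,0,0]);print('disp',o.x[:2],np.degrees(o.x[2]));print(f(o.x).reshape(-1,2).round(1))
# tray mask top
px=t['pixels'];
for nm,im,cs in (('top',t,[T(69,344),T(297,339),T(300,508),T(70,514)]),('scene',s,[S(278,113),S(447,60),S(528,165),S(345,235)])):
    P=np.array([onz(im,*c,28) for c in cs]);print(nm,P[:,:2].round(1).tolist(),P.mean(0).round(1))
print(np.array(s['pose']).round(2).tolist(),s['mtx'].round(1).tolist())
E
python3 m.py
```

```text
disp [639.94904415 -28.48263882] 1.3671510564996323
[[ 1.4 -0.5]
 [-1.2 -0.2]
 [-0.2 -0. ]
 [ 0.9 -0.3]
 [-0.8  0.9]
 [-0.3 -1.2]]
top [[512.6, 384.3], [518.8, 203.1], [368.0, 197.7], [361.2, 377.9]] [440.2 290.8  28. ]
scene [[381.7, 196.9], [376.1, 376.3], [514.9, 383.3], [528.0, 194.7]] [450.2 287.8  28. ]
[[0.36, 0.71, -0.61, 1146.15], [0.93, -0.26, 0.25, -237.49], [0.02, -0.66, -0.76, 1041.97], [0.0, 0.0, 0.0, 1.0]] [[386.4, 0.0, 325.1], [0.0, 386.4, 202.0], [0.0, 0.0, 1.0]]
```

```bash
cat >> h.py <<'E'
def plan(p0,r0,p1,r1,n):
    """constant twist rows: per-row shift cm + rotvec deg (tool axes)"""
    A=R.from_euler('xyz',r0,degrees=True);B=R.from_euler('xyz',r1,degrees=True)
    w=(A.inv()*B).as_rotvec(degrees=True)/n
    M=sum((A*R.from_rotvec(w*k,degrees=True)).as_matrix() for k in range(n))
    d=np.linalg.solve(M,np.array(p1)-p0)/10
    print(n,'rows:',d.round(3),w.round(3))
def cur():
    s=get_state();return s['position'],s['tcp_rot']
E
python3 - <<'E'
from h import *
s=snapshot('wrist');print(np.array(s['tool_from_camera']).round(2).tolist(),s['mtx'])
plan([225.9,582.75,214.6],[-90,0,68.81],[400,288,300],[-90,0,2],12)
E
```

```text
[[1.0, 0.0, 0.0, -0.53], [-0.0, -0.26, 0.97, -169.43], [0.0, -0.97, -0.26, 71.35], [0.0, 0.0, 0.0, 1.0]] [[315.98488225   0.         320.85738704]
 [  0.         315.98488225 196.29468279]
 [  0.           0.           1.        ]]
12 rows: [-0.4   -0.712 -2.993] [ 0.     5.568 -0.   ]
```

```bash
python3 -m jog '[1,-0.4,-0.71,-2.99,0,5.57,0, 1,-0.4,-0.71,-2.99,0,5.57,0, 1,-0.4,-0.71,-2.99,0,5.57,0, 1,-0.4,-0.71,-2.99,0,5.57,0, 1,-0.4,-0.71,-2.99,0,5.57,0, 1,-0.4,-0.71,-2.99,0,5.57,0, 1,-0.4,-0.71,-2.99,0,5.57,0, 1,-0.4,-0.71,-2.99,0,5.57,0, 1,-0.4,-0.71,-2.99,0,5.57,0, 1,-0.4,-0.71,-2.99,0,5.57,0, 1,-0.4,-0.71,-2.99,0,5.57,0, 1,-0.4,-0.71,-2.99,0,5.57,0, 1,0,0,0,0,0,0, 1,0,0,0,0,0,0, 1,0,0,0,0,0,0]'
python3 - <<'E'
from h import *
st=get_state();print(st['position'],st['tcp_rot'],st['dq'].round(2))
s=save('wrist','w1.png');np.savez('pics/w1s.npz',p=st['position'],r=st['tcp_rot'])
E
```

```text
t: 1.4
position: [399.8, 288.6, 299.7]
tcp_rot: [-90.0, -0.0, 2.0]
wrist_force: [-0.2, 0.1, -0.2]
grip_width: 91.8
[399.81344156 288.61701158 299.74014327] [-8.99702094e+01 -6.35939799e-03  2.01940991e+00] [ 1.03  0.77 -0.42 -0.04  0.03  0.03]
```

View pics/w1.png

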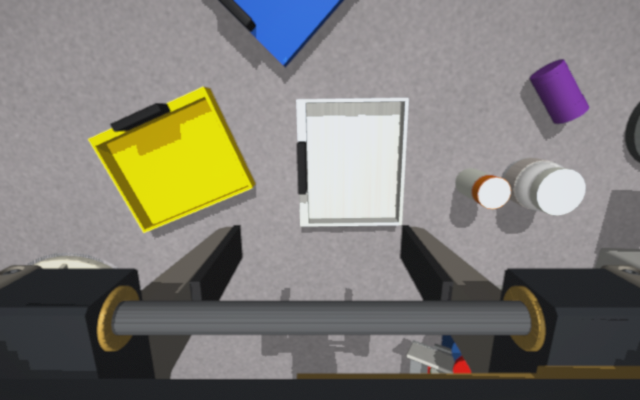

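```bash
python3 - <<'E'
from h import *
s=load('w1.png');z=np.load('pics/w1s.npz')
T=np.eye(4);T[:3,:3]=R.from_euler('xyz',z['r'],degrees=True).as_matrix();T[:3,3]=z['p'];T=T@s['tool_from_camera']
a=s['pixels'][80:240,270:430,::-1];cv2.imwrite('pics/w1c.png',cv2.resize(a,(600,600),interpolation=cv2.INTER_CUBIC))
P=np.array([onz(s,*c,28,T) for c in [(297,98.5),(408,97.5),(404,226),(299.5,227)]]);print(P.round(1),P.mean(0))
b=(s['pixels'].max(2)<60);b[:130]=0;b[205:]=0;b[:,:285]=0;b[:,320:]=0
v,u=np.nonzero(b);print(u.min(),u.max(),v.min(),v.max(),u.mean(),v.mean())
for zz in (42,56):print(onz(s,u.mean(),v.mean(),zz,T))
E
```

```text
[[365.2 377.1  28. ]
 [513.2 383.7  28. ]
 [526.5 202.2  28. ]
 [371.9 195.2  28. ]] [444.20583021 289.56073492  28.        ]
298 306 142 192 301.8118556701031 166.76030927835052
[374.24561142 287.7502142   42.        ]
[374.99990944 290.1002612   56.        ]
```

View pics/w1c.png

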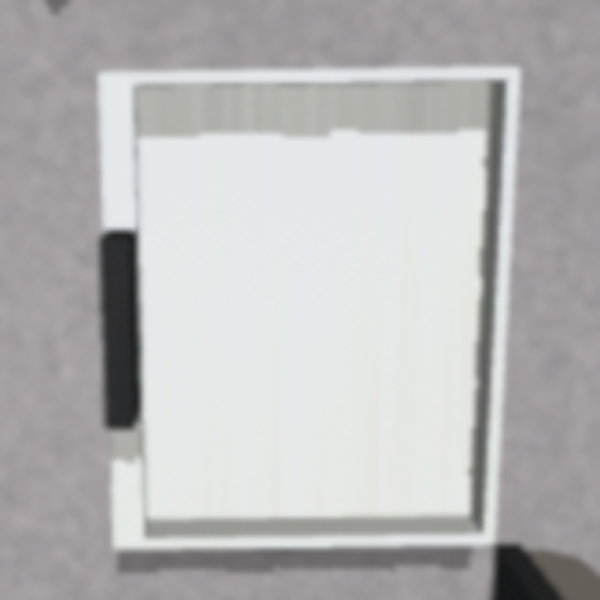

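```bash
python3 - <<'E'
from h import *
plan([400,288.3,300],[-90,0,1.97],[375,288,80],[-90,0,2.5],8)
plan([375,288,80],[-90,0,2.5],[375,288,24],[-90,0,2.5],4)
E
```

```text
8 rows: [-0.312  2.75   0.008] [ 0.    -0.066  0.   ]
4 rows: [-0.   1.4 -0. ] [0. 0. 0.]
```

```bash
python3 -m jog '[0.6,-0.31,2.75,0.01,0,-0.07,0, 0.6,-0.31,2.75,0.01,0,-0.07,0, 0.6,-0.31,2.75,0.01,0,-0.07,0, 0.6,-0.31,2.75,0.01,0,-0.07,0, 0.6,-0.31,2.75,0.01,0,-0.07,0, 0.6,-0.31,2.75,0.01,0,-0.07,0, 0.6,-0.31,2.75,0.01,0,-0.07,0, 0.6,-0.31,2.75,0.01,0,-0.07,0, 0.6,0,0,0,0,0,0, 0.6,0,0,0,0,0,0]'
python3 - <<'E'
from h import *
st=get_state();print(st['position'],st['tcp_rot'],st['grip_width'])
s=save('wrist','w2.png');np.savez('pics/w2s.npz',p=st['position'],r=st['tcp_rot'])
E
```

```text
t: 2.28
position: [373.7, 288.2, 78.7]
tcp_rot: [-90.1, 0.2, 2.6]
wrist_force: [-0.2, 0.0, 0.1]
grip_width: 55.1
[373.73852764 288.22070013  78.67701553] [-90.12193551   0.18446216   2.63943772] 55.14173806692843
```

View pics/w2.png

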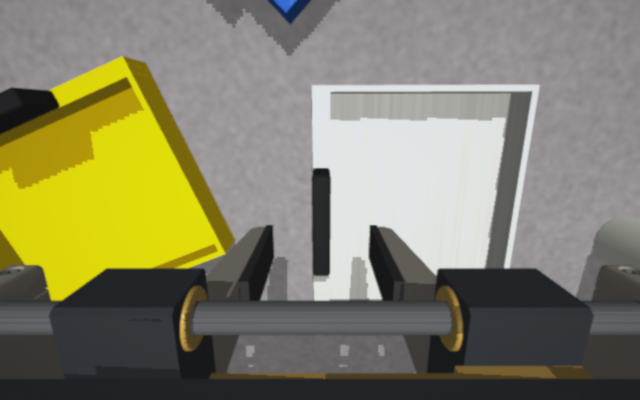

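```bash
python3 - <<'E'
from h import *
s=load('w2.png');z=np.load('pics/w2s.npz')
T=np.eye(4);T[:3,:3]=R.from_euler('xyz',z['r'],degrees=True).as_matrix();T[:3,3]=z['p'];T=T@s['tool_from_camera']
for u,v,h in [(322,168,56),(322,274,56),(234,243,0),(232,243,28),(217,246,28),(140,65,28)]:print(u,v,onz(s,u,v,h,T).round(1))
E
```

```text
322 168 [372.8 326.4  56. ]
322 274 [376.2 254.4  56. ]
234 243 [302.  249.2   0. ]
232 243 [308.2 261.6  28. ]
217 246 [296.9 258.7  28. ]
140 65 [251.8 383.6  28. ]
```

```bash
python3 -m jog '[0.6,0,1.4,0.05,0,0,0, 0.6,0,1.4,0.05,0,0,0, 0.6,0,1.4,0.05,0,0,0, 0.6,0,1.4,0.05,0,0,0, 0.6,0,0,0,0,0,0, 0,0,0,0,0,0,0, 0,0,0,0,0,0,0, 0,0,0,0,0,0,0, 0,0,0,0,0,0,0, 0,0,0,0,0,0,0, 0,0,0,0,0,0,0]'
```

```text
t: 3.25
position: [375.1, 290.3, 24.2]
tcp_rot: [-90.0, -0.0, 2.5]
wrist_force: [-0.0, 0.6, 0.4]
grip_width: 16.9
```

```bash
python3 -m jog '[0,0,0,0,0,0,0, 0,0,0,0,0,0,0, 0,0,0,0,0,0,0]'
```

```text
t: 3.5
position: [374.6, 290.1, 24.0]
tcp_rot: [-90.0, 0.0, 2.5]
wrist_force: [-1.9, -1.3, 6.0]
grip_width: 11.5
```

```bash
python3 - <<'E'
from h import *
plan([374.8,290.1,74],[-90,0,2.5],[400,-110,260],[-90,0,1.4],15)
E
python3 -m jog '[0,0,-0.5,0,0,0,0, 0,0,-1,0,0,0,0, 0,0,-1.5,0,0,0,0, 0,0,-2,0,0,0,0]'
```

```text
15 rows: [ 0.075 -1.24  -2.672] [0.    0.073 0.   ]
t: 3.83
position: [373.9, 289.3, 73.8]
tcp_rot: [-90.1, 0.1, 2.5]
wrist_force: [-0.5, 1.0, -4.5]
grip_width: 12.1
```

```bash
python3 -m jog '[0,0.08,-1.24,-1.6,0,0.07,0, 0,0.08,-1.24,-2.67,0,0.07,0, 0,0.08,-1.24,-2.67,0,0.07,0, 0,0.08,-1.24,-2.67,0,0.07,0, 0,0.08,-1.24,-2.67,0,0.07,0, 0,0.08,-1.24,-2.67,0,0.07,0, 0,0.08,-1.24,-2.67,0,0.07,0, 0,0.08,-1.24,-2.67,0,0.07,0, 0,0.08,-1.24,-2.67,0,0.07,0, 0,0.08,-1.24,-2.67,0,0.07,0, 0,0.08,-1.24,-2.67,0,0.07,0, 0,0.08,-1.24,-2.67,0,0.07,0, 0,0.08,-1.24,-2.67,0,0.07,0, 0,0.08,-1.24,-2.67,0,0.07,0, 0,0.08,-1.24,-2,0,0.07,0, 0,0,0,-1.5,0,0,0, 0,0,0,0,0,0,0, 0,0,0,0,0,0,0, 0,0,0,0,0,0,0]'
python3 - <<'E'
from h import *
st=get_state();print(st['position'],st['tcp_rot'],st['grip_width'])
s=save('wrist','w3.png');np.savez('pics/w3s.npz',p=st['position'],r=st['tcp_rot'])
E
```

```text
t: 5.42
position: [400.1, -106.7, 259.6]
tcp_rot: [-90.0, 0.1, 1.5]
wrist_force: [0.0, -0.1, -4.7]
grip_width: 11.8
[ 400.10976807 -106.71263129  259.59287912] [-8.99643398e+01  5.31410653e-02  1.45902746e+00] 11.791118451262276
```

View pics/w3.png

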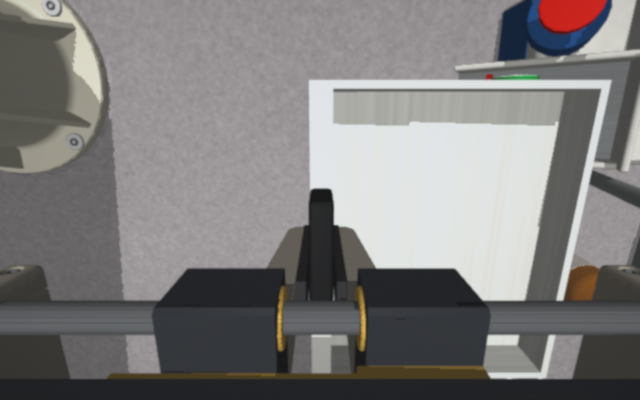

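```bash
python3 - <<'E'
from h import *
plan([400.1,-109.5,260],[-90,0,1.4],[360,-34,40],[-90,0,1.4],10)
plan([360,-34,40],[-90,0,1.4],[360,-34,27],[-90,0,1.4],1)
plan([360,-34,27],[-90,0,1.4],[411,-34,27],[-90,0,1.4],5)
t=load('t0.png')
print(onz(t,220+442/5,115+245/4.5,0),onz(t,220+486/5,115+248/4.5,150))
E

```

```text
10 rows: [-0.382  2.2    0.765] [0. 0. 0.]
1 rows: [ 0.   1.3 -0. ] [0. 0. 0.]
5 rows: [ 1.02  -0.    -0.025] [0. 0. 0.]
[613.03566283  88.61021452   0.        ] [571.79795616  54.51808873 150.        ]
```

```bash
python3 -m jog '[0,-0.38,2.2,0.77,0,0,0, 0,-0.38,2.2,0.77,0,0,0, 0,-0.38,2.2,0.77,0,0,0, 0,-0.38,2.2,0.77,0,0,0, 0,-0.38,2.2,0.77,0,0,0, 0,-0.38,2.2,0.77,0,0,0, 0,-0.38,2.2,0.77,0,0,0, 0,-0.38,2.2,0.77,0,0,0, 0,-0.38,2.2,0.77,0,0,0, 0,-0.38,2.2,0.77,0,0,0, 0,0,0.6,0,0,0,0, 0,0,0.4,0,0,0,0, 0,0,0,0,0,0,0, 0,0,0,0,0,0,0]'
```

```text
t: 6.63
position: [361.9, -31.4, 30.5]
tcp_rot: [-90.0, -0.1, 1.5]
wrist_force: [0.7, -0.1, -3.7]
grip_width: 11.9
```

```bash
python3 -m jog '[0,0.6,0.1,-0.05,0,0,0, 0,1,0.1,-0.05,0,0,0, 0,1,0,-0.05,0,0,0, 0,1,0,-0.05,0,0,0, 0,0.8,0,-0.05,0,0,0, 0,0.5,0,0,0,0,0, 0,0,0,0,0,0,0, 0,0,0.2,0,0,0,0, 0,0,0.2,0,0,0,0, 0,0,0,0,0,0,0]'
python3 - <<'E'
from h import *
save('scene','s1.png')
E
```

```text
t: 7.47
position: [409.4, -32.5, 23.8]
tcp_rot: [-90.0, 0.0, 1.5]
wrist_force: [-0.8, 1.0, 2.0]
grip_width: 11.4
```

View pics/s1.png

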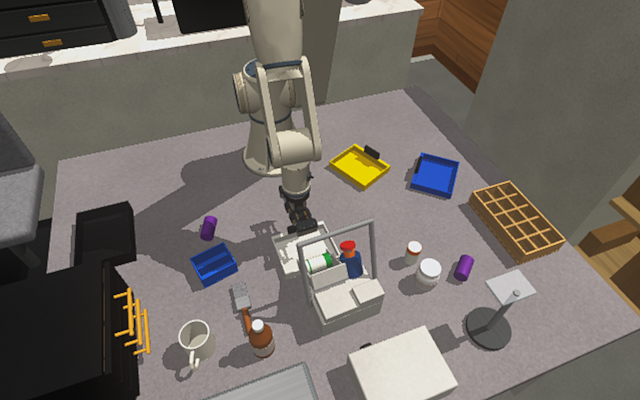

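```bash
python3 -m jog '[0.5,0,0,0,0,0,0, 0.5,0,0,0,0,0,0, 0.5,0,0,0,0,0,0, 0.5,0,0,0,0,0,0, 0.5,0,-1,0,0,0,0, 0.5,0,-2.5,0,0,0,0, 0.5,0,-3,0,0,0,0, 0.5,0.5,-3.2,-0.8,0,0,0, 0.5,0.5,-3.2,-0.8,0,0,0, 0.5,0.5,-3.2,-0.8,0,0,0, 0.5,0.5,-3.2,-0.8,0,0,0, 0.5,0.5,-3.2,-0.8,0,0,0, 0.5,0.5,-3.2,-0.8,0,0,0, 0.5,0.5,-3,-0.8,0,0,0, 0.5,0.5,-2,-0.8,0,0,0, 0.5,0.5,-1,-0.8,0,0,0, 0.5,0,0,0,0,0,0, 0.5,0,0,0,0,0,0, 0.5,0,0,0,0,0,0]'
python3 - <<'E'
from h import *
st=get_state();print(st['position'],st['tcp_rot'],st['grip_width'])
s=save('wrist','w4.png');np.savez('pics/w4s.npz',p=st['position'],r=st['tcp_rot'])
E
```

```text
t: 9.1
position: [455.9, -102.9, 339.5]
tcp_rot: [-90.0, 0.1, 1.5]
wrist_force: [-0.9, -0.8, -0.7]
grip_width: 46.1
[ 455.88058803 -102.91336464  339.5297986 ] [-89.96238723   0.10562708   1.47131554] 46.117014645587034
```

View pics/w4.png

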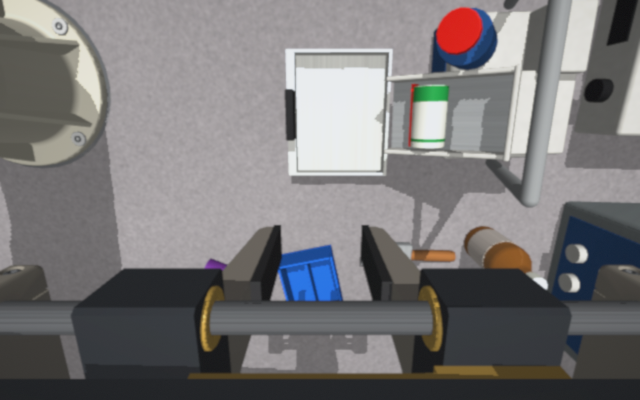

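```bash
python3 - <<'E'
from h import *
s=load('w4.png')
a=s['pixels'][0:190,275:535,::-1];cv2.imwrite('pics/w4c.png',cv2.resize(a,(780,570),interpolation=cv2.INTER_CUBIC))
hsv=cv2.cvtColor(s['pixels'],cv2.COLOR_RGB2HSV)
m=(((hsv[...,0]<8)|(hsv[...,0]>172))&(hsv[...,1]>180)&(hsv[...,2]>90)).astype(np.uint8);m[80:]=0
cs,_=cv2.findContours(m,0,1);c=max(cs,key=cv2.contourArea);print(cv2.fitEllipse(c),cv2.boundingRect(c))
E
```

```text
((458.8851013183594, 30.657316207885742), (39.37940979003906, 49.24533462524414), 43.100589752197266) (436, 8, 46, 46)
```

View pics/w4c.png

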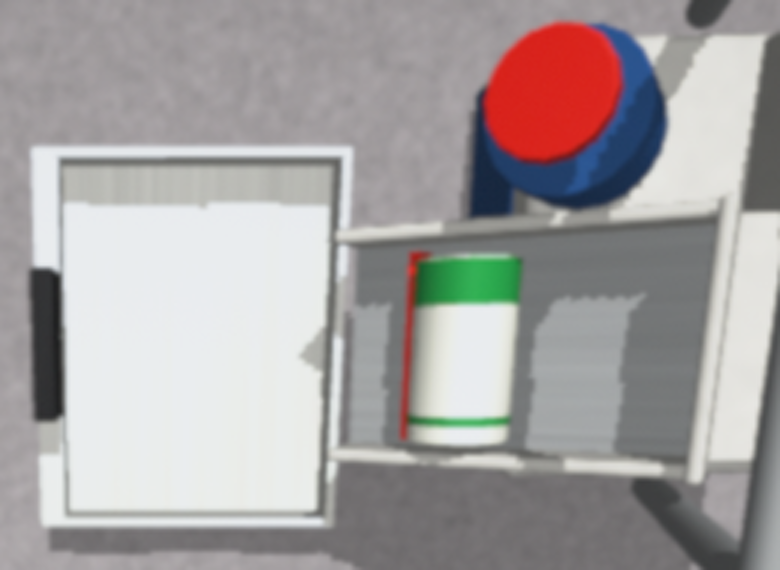

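```bash
cat > m2.py <<'E'
from h import *
from scipy.optimize import least_squares
s=load('w4.png');z=np.load('pics/w4s.npz')
T=np.eye(4);T[:3,:3]=R.from_euler('xyz',z['r'],degrees=True).as_matrix();T[:3,3]=z['p'];T=T@s['tool_from_camera']
C=lambda x,y:(275+x/3-.33,y/3-.33)
l1=onz(s,*C(350,246),48,T);l2=onz(s,*C(343,450),48,T);cap=onz(s,458.9,30.7,152,T)
print('lip',l1,l2,(l1+l2)/2,'cap',cap)
L=(l1+l2)/2; v=(cap-L)[:2]; print('len',np.hypot(*v),np.hypot(41,85),'yaw',np.degrees(np.arctan2(v[1],v[0])-np.arctan2(85,41)), 'yaw lip',np.degrees(np.arctan2(-(l1-l2)[0],(l1-l2)[1])))
for v0 in(20,100,180):
    row=s['pixels'][v0].astype(int); print(v0,[ (u,row[u].tolist()) for u in range(525,570,3)])
cs=[(32,147),(352,147),(332,525),(42,525)]
P=np.array([onz(s,*C(*c),28,T) for c in cs]);print(P.round(1),P.mean(0))
tb=[onz(s,*C(46,y),56,T).round(1) for y in(270,420)];print('tab',tb)
E
python3 m2.py
```

```text
lip [549.83112677  12.3035048   48.        ] [554.15866952 -80.81163362  48.        ] [551.99489815 -34.25406441  48.        ] cap [593.50542129  53.37947981 152.        ]
len 96.96783799253734 94.37160589923221 yaw 0.40435322385517275 yaw lip 2.660916913006537
20 [(525, [223, 221, 217]), (528, [174, 172, 166]), (531, [87, 87, 84]), (534, [86, 86, 83]), (537, [86, 86, 84]), (540, [86, 86, 84]), (543, [86, 86, 84]), (546, [67, 68, 68]), (549, [93, 95, 96]), (552, [120, 122, 123]), (555, [141, 143, 144]), (558, [156, 159, 160]), (561, [166, 169, 170]), (564, [162, 165, 166]), (567, [155, 157, 158])]
100 [(525, [228, 227, 223]), (528, [228, 227, 223]), (531, [227, 227, 222]), (534, [102, 102, 101]), (537, [98, 100, 101]), (540, [127, 130, 131]), (543, [150, 153, 154]), (546, [165, 168, 169]), (549, [172, 175, 175]), (552, [169, 173, 174]), (555, [179, 181, 178]), (558, [228, 228, 223]), (561, [227, 227, 222]), (564, [227, 226, 221]), (567, [226, 226, 221])]
180 [(525, [98, 100, 101]), (528, [130, 133, 134]), (531, [156, 159, 161]), (534, [170, 173, 174]), (537, [175, 178, 179]), (540, [171, 174, 175]), (543, [161, 158, 159]), (546, [169, 164, 166]), (549, [167, 162, 165]), (552, [168, 164, 165]), (555, [171, 166, 167]), (558, [168, 164, 165]), (561, [170, 165, 167]), (564, [169, 163, 166]), (567, [163, 157, 159])]
[[ 401.8   54.    28. ]
 [ 551.3   57.8   28. ]
 [ 555.9 -121.5   28. ]
 [ 406.5 -125.4   28. ]] [478.90123164 -33.76954914  28.        ]
tab [array([411.1,  -2.3,  56. ]), array([411.2, -69.6,  56. ])]
```

```bash
cat >> m2.py <<'E'
print('-----')
g=s['pixels'].astype(int)
pts=[]
for v in range(5,195,10):
    r=g[v,515:585].sum(1); 
    # bar brightest ridge + dark left edge: left edge = min gradient
    print(v, (np.abs(np.diff(r))>60).nonzero()[0]+515)
E
python3 m2.py | sed '1,/-----/d'
python3 - <<'E'
from h import *
s=load('w4.png');a=s['pixels'][0:215,480:600,::-1];cv2.imwrite('pics/w4d.png',cv2.resize(a,None,fx=2.7,fy=2.7,interpolation=cv2.INTER_CUBIC))
E
```

```text
5 [515 570 571]
15 [528 529 530 569]
25 [526 527 528 567]
35 [525 526 527 566]
45 [523 524 525 564]
55 [521 522 523 524 562]
65 [520 521 522 561]
75 [515 519 521 534 535 536 537]
85 [519 534 535 536 557 558 573 574]
95 [516 518 533 534 556 571 572 579 583]
105 [515 531 532 533 554 569 570 571]
115 [515 530 531 552 553 568 569]
125 [528 529 530 551 566 567]
135 [527 528 549 564 565]
145 [525 526 527 547 548 563 567 568]
155 [524 525]
165 [522 523 524]
175 [521 522]
185 []
```

View pics/w4d.png

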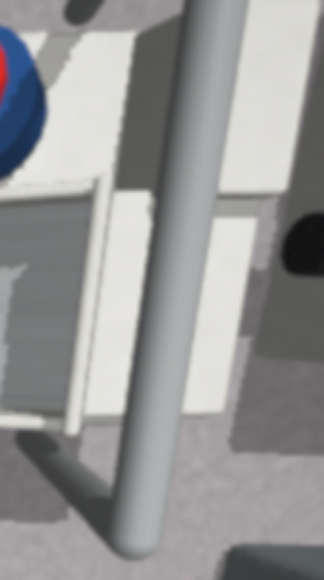

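```bash
cat > m3.py <<'E'
import io,contextlib
with contextlib.redirect_stdout(io.StringIO()):
    from m2 import *
for v in (85,145):
    pl=onz(s,534.8 if v==85 else 525.9,v,262,T); pr=onz(s,557.6 if v==85 else 547.6,v,262,T); print(pl,pr)
a=(onz(s,535,85,262,T)+onz(s,557.6,85,262,T))/2;b=(onz(s,526,145,262,T)+onz(s,547.6,145,262,T))/2
d=a-b;print('bar mid',a,b,'yaw',np.degrees(np.arctan2(-d[0],d[1])))
print('bar end',onz(s,480+135/2.7,555/2.7,262,T))
# canister long axis, red gate
print('gate',[onz(s,*C(x,y),60,T) for x,y in((410,258),(402,438))])
E
python3 m3.py
```

```text
[611.70299423  -7.86165937 262.        ] [628.54189931  -7.42470708 262.        ]
[613.5336463  -51.81759663 262.        ] [630.32824835 -51.37897902 262.        ]
bar mid [620.19630631  -7.64126665 262.        ] [621.96964703 -51.59727712 262.        ] yaw 2.3102612615868794
bar end [ 626.20819949 -100.39056015  262.        ]
gate [array([574.6523697,   6.7767701,  60.       ]), array([578.81254019, -73.21642203,  60.        ])]
```

```bash
cat > m4.py <<'E'
import io,contextlib
with contextlib.redirect_stdout(io.StringIO()):
    from m2 import *
t=load('t0.png');s0=load('s0.png')
TT=lambda x,y:(220+x/5-.4,115+y/4.5-.4)
S=lambda x,y:(285+x/3.75-.37,175+y/3.75-.37)
W=(s,T)
obs=[((t,None),TT(412,157),(-18,133,262)),((t,None),TT(702,152),(-18,-65,262)),((t,None),TT(486,223),(-44,85,152)),
((s0,None),S(48,262),(-18,-65,262)),((s0,None),S(327,170),(-18,133,262)),((s0,None),S(236,262),(-44,85,152)),
(W,C(350,246),(-85,46.6,48)),(W,C(343,450),(-85,-46.6,48)),(W,(546.2,85),(-18,None,262)),(W,(536.9,145),(-18,None,262)),(W,(530,205),(-18,-65,262)),(W,C(553,92),(-44,85,152))]
def f(p,yaw=None):
    ps=p[2] if yaw is None else yaw
    c,n=np.cos(ps),np.sin(ps);r=[]
    for (im,TT_),uv,q in obs:
        y=q[1]
        if y is None:
            w=onz(im,*uv,262,TT_); y=-n*(w[0]-p[0])+c*(w[1]-p[1])
        w=[p[0]+c*q[0]-n*y,p[1]+n*q[0]+c*y,q[2]]; r+=list((proj(im,w,TT_)-uv))
    return np.array(r)
if __name__=='__main__':
    o=least_squares(f,[640,-28,0],loss='soft_l1');print('all',o.x[:2],np.degrees(o.x[2]));print(f(o.x).reshape(-1,2).round(1).tolist())
    obs=obs[6:];o=least_squares(f,[640,-28,0]);print('wrist',o.x[:2],np.degrees(o.x[2]));print(f(o.x).reshape(-1,2).round(1).tolist())
E
python3 m4.py
```

```text
all [639.51117361 -30.59269348] 1.9532811621152961
[[2.5, 0.3], [-0.1, 0.2], [0.9, 0.5], [0.0, 0.1], [-1.9, 0.6], [-1.3, -1.3], [2.3, -0.5], [1.4, -0.5], [0.8, -0.0], [0.2, -0.0], [-2.0, -4.5], [-1.0, 0.9]]
wrist [639.54380949 -31.81531919] 2.0549580694080363
[[2.2, 0.5], [1.4, 0.5], [0.7, -0.0], [0.3, -0.0], [-2.1, -3.0], [-1.3, 2.3]]
```

```bash
python3 - <<'E'
from h import *
p,r=cur();print(p,r)
plan(p,r,[409.5,-32.5,85],[-90,0,1.45],11)
E
```

```text
[ 455.77988615 -102.81132329  339.41250728] [-89.95715489   0.12736656   1.48642294]
11 rows: [-0.401  2.314  0.649] [-0.004  0.003 -0.012]
```

```bash
python3 -m jog '[0.5,-0.4,2.3,0.65,0,0,0, 0.5,-0.4,2.3,0.65,0,0,0, 0.5,-0.4,2.3,0.65,0,0,0, 0.5,-0.4,2.3,0.65,0,0,0, 0.5,-0.4,2.3,0.65,0,0,0, 0.5,-0.4,2.3,0.65,0,0,0, 0.5,-0.4,2.3,0.65,0,0,0, 0.5,-0.4,2.3,0.65,0,0,0, 0.5,-0.4,2.3,0.65,0,0,0, 0.5,-0.4,2.3,0.65,0,0,0, 0.5,-0.4,2.3,0.65,0,0,0, 0.5,0,0,0,0,0,0, 0.5,0,0,0,0,0,0]'
```

```text
t: 10.23
position: [409.1, -32.5, 86.8]
tcp_rot: [-90.0, 0.2, 1.5]
wrist_force: [0.8, 0.6, -0.3]
grip_width: 45.7
```

```bash
python3 -m jog '[0.5,0,2.0,0,0,0,0, 0.5,0,2.0,0,0,0,0, 0.5,0,1.5,0,0,0,0, 0.5,0,0.7,0,0,0,0, 0,0,0,0,0,0,0, 0,0,0,0,0,0,0, 0,0,0,0,0,0,0, 0,0,0,0,0,0,0, 0,0,0,0,0,0,0, 0,0,0,0,0,0,0, 0,0,-0.3,0,0,0,0, 0,0,0,0,0,0,0]'
```

```text
t: 11.23
position: [410.9, -33.0, 29.2]
tcp_rot: [-90.0, -0.0, 1.5]
wrist_force: [-0.8, -0.4, -3.0]
grip_width: 11.4
```

```bash
python3 -m jog '[0,0.4,0,-0.07,0,-0.15,0, 0,0.5,0,-0.07,0,-0.15,0, 0,0.5,0,-0.07,0,-0.15,0, 0,0.3,0,-0.07,0,-0.15,0, 0,0.2,0,-0.07,0,0,0, 0,0,0,0,0,0,0, 0,0,0,0,0,0,0]'; python3 -m jog '[0,0,0.2,0,0,0,0, 0,0,0.2,0,0,0,0, 0,0,0,0,0,0,0]'
```

```text
t: 11.82
position: [429.9, -35.9, 28.6]
tcp_rot: [-90.0, 0.0, 2.1]
wrist_force: [-0.0, 0.2, -4.7]
grip_width: 11.9
t: 12.07
position: [429.9, -36.0, 25.7]
tcp_rot: [-90.0, 0.0, 2.1]
wrist_force: [-5.6, -0.2, 20.2]
grip_width: 11.6
```

```bash
python3 -m jog '[0.4,0,-0.1,0,0,0,0, 0.4,0,0,0,0,0,0, 0.4,0,0,0,0,0,0, 0.4,0,0,0,0,0,0, 0.4,0,-1,0,0,0,0, 0.4,0,-2.5,0,0,0,0, 0.4,0,-3,0,0,0,0, 0.4,0.3,-3.2,-0.8,0,0,0, 0.4,0.3,-3.2,-0.8,0,0,0, 0.4,0.3,-3.2,-0.8,0,0,0, 0.4,0.3,-3.2,-0.8,0,0,0, 0.4,0.3,-3.2,-0.8,0,0,0, 0.4,0.3,-3.2,-0.8,0,0,0, 0.4,0.3,-3,-0.8,0,0,0, 0.4,0.3,-2,-0.8,0,0,0, 0.4,0.3,-1,-0.8,0,0,0, 0.4,0,0,0,0,0,0, 0.4,0,0,0,0,0,0, 0.4,0,0,0,0,0,0]'
python3 - <<'E'
from h import *
st=get_state();print(st['position'],st['tcp_rot'],st['qpos'])
s=save('wrist','w5.png');np.savez('pics/w5s.npz',p=st['position'],r=st['tcp_rot'])
a=s['pixels'][0:190,275:535,::-1];cv2.imwrite('pics/w5c.png',cv2.resize(a,(780,570),interpolation=cv2.INTER_CUBIC))
E
```

```text
t: 13.65
position: [458.7, -106.5, 340.9]
tcp_rot: [-89.9, 0.2, 2.1]
wrist_force: [-0.4, -0.1, -0.8]
grip_width: 36.8
[ 458.68271566 -106.52371065  340.90382224] [-89.94661371   0.15870451   2.06956228] [-1.32642864e+01  1.22755422e-01  1.02096929e+02  9.73213689e-03
  7.79474878e+01 -1.53358208e+01]
```

View pics/w5c.png

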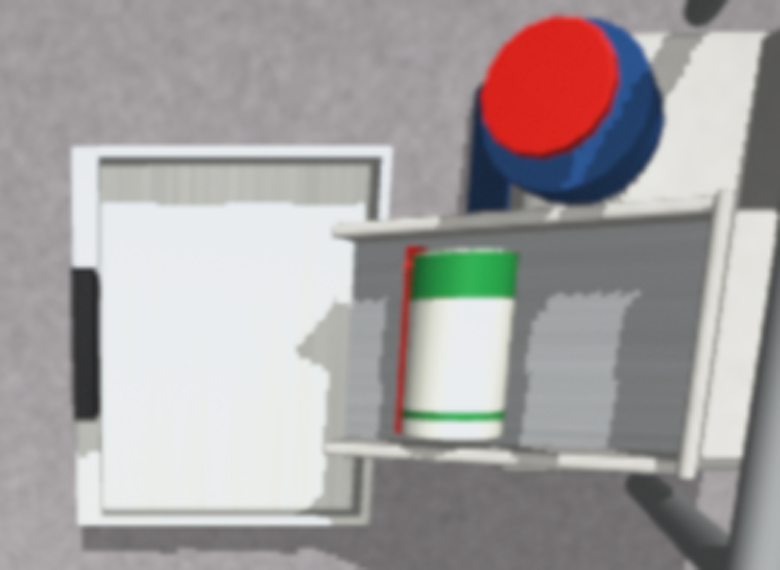

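```bash
python3 - <<'E'
from h import *
s=load('w5.png');z=np.load('pics/w5s.npz')
T=np.eye(4);T[:3,:3]=R.from_euler('xyz',z['r'],degrees=True).as_matrix();T[:3,3]=z['p'];T=T@s['tool_from_camera']
C=lambda x,y:(275+x/3-.33,y/3-.33)
l1=onz(s,*C(352,241),48,T);l2=onz(s,*C(344,444),48,T);L=(l1+l2)/2
P=np.array([onz(s,*C(*c),28,T) for c in [(72,147),(392,147),(370,525),(79,525)]])
d=lambda a,b:np.degrees(np.arctan2((b-a)[1],(b-a)[0]))
print(L,P.round(1).tolist(),P.mean(0),'tray yaws',d(P[0],P[1]),d(P[3],P[2]),d(P[3],P[0])-90,d(P[2],P[1])-90,'lip yaw',d(l2,l1)-90)
v=(P.mean(0)-L)[:2]
for y in(1.6,2.1,2.6):
    a=np.radians(y);print(y,v[0]*np.cos(a)+v[1]*np.sin(a),-v[0]*np.sin(a)+v[1]*np.cos(a))
# side walls direction: chute top edges
print([onz(s,*C(*c),262,T) for c in []])
E
```

```text
[554.53796674 -34.2500019   48.        ] [[421.3, 50.8, 28.0], [571.1, 56.2, 28.0], [578.5, -123.5, 28.0], [428.3, -129.0, 28.0]] [499.78552089 -36.37755768  28.        ] tray yaws 2.0695618232671427 2.109518564660147 2.218144089294043 2.3632893688052405 lip yaw 2.9743334012601963
1.6 -54.790503537670375 -0.5979482707361459
2.1 -54.79363529999392 -0.1197942286029492
2.6 -54.79259431484719 0.35836893632455835
[]
```

```bash
cat > p.py <<'E'
from h import *
ps=np.radians(2.1);a=np.radians(32)
X=np.array([-np.sin(ps),np.cos(ps),0]);Y=np.array([np.sin(a)*np.cos(ps),np.sin(a)*np.sin(ps),-np.cos(a)]);Z=np.cross(X,Y)
Rt=R.from_matrix(np.c_[X,Y,Z]);E=Rt.as_euler('xyz',degrees=True)
cap=np.array([592.6,52.2,152])
E
python3 - <<'E'
from p import *
print(E,Z,cap-60*Y)
p,r=cur()
r=[-90,0,2.1]
plan(p,r,[515,50,290],E,16)
plan([515,50,290],E,cap-60*Y,E,6)
E
```

```text
[-122.     0.    92.1] [-0.84747854 -0.03107563 -0.52991926] [560.82619797  51.03490757 202.88288577]
16 rows: [0.979 0.255 0.594] [-1.567 -5.465 -1.567]
6 rows: [-0.011  1.636  0.122] [0. 0. 0.]
```

```bash
python3 -m jog '[0,0.98,0.255,0.594,-1.567,-5.465,-1.567, 0,0.98,0.255,0.594,-1.567,-5.465,-1.567, 0,0.98,0.255,0.594,-1.567,-5.465,-1.567, 0,0.98,0.255,0.594,-1.567,-5.465,-1.567, 0,0.98,0.255,0.594,-1.567,-5.465,-1.567, 0,0.98,0.255,0.594,-1.567,-5.465,-1.567, 0,0.98,0.255,0.594,-1.567,-5.465,-1.567, 0,0.98,0.255,0.594,-1.567,-5.465,-1.567, 0,0.98,0.255,0.594,-1.567,-5.465,-1.567, 0,0.98,0.255,0.594,-1.567,-5.465,-1.567, 0,0.98,0.255,0.594,-1.567,-5.465,-1.567, 0,0.98,0.255,0.594,-1.567,-5.465,-1.567, 0,0.98,0.255,0.594,-1.567,-5.465,-1.567, 0,0.98,0.255,0.594,-1.567,-5.465,-1.567, 0,0.98,0.255,0.594,-1.567,-5.465,-1.567, 0,0.98,0.255,0.594,-1.567,-5.465,-1.567, 0,0,0,0,0,0,0, 0,0,0,0,0,0,0, 0,0,0,0,0,0,0]'
python3 - <<'E'
from p import *
st=get_state();print(st['qpos'].round(1),st['grip_width'])
p,r=cur();print(p,r);plan(p,r,cap-60*Y,E,7)
s=save('wrist','w6.png');np.savez('pics/w6s.npz',p=p,r=r)
E
```

```text
t: 15.28
position: [516.2, 49.5, 291.8]
tcp_rot: [-121.9, -0.1, 91.9]
wrist_force: [-0.3, 0.2, 1.2]
grip_width: 0.6
[  7.2  -9.9 124.2  -4.9  33.9 -81.4] 0.5570327114227854
[516.2476995   49.46416328 291.7569161 ] [-1.21940034e+02 -5.80516828e-02  9.19245523e+01]
7 rows: [-1.000e-03  1.414e+00  1.320e-01] [-0.009 -0.026 -0.006]
```

View pics/w6.png

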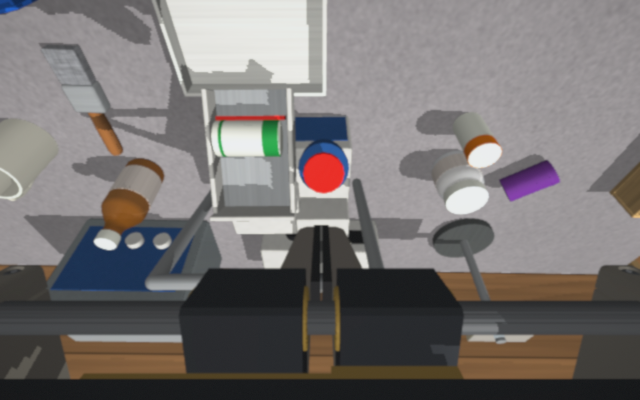

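```bash
python3 - <<'E'
from p import *
s=load('w6.png');z=np.load('pics/w6s.npz')
T=np.eye(4);T[:3,:3]=R.from_euler('xyz',z['r'],degrees=True).as_matrix();T[:3,3]=z['p'];T=T@s['tool_from_camera']
print(proj(s,cap,T))
hsv=cv2.cvtColor(s['pixels'],cv2.COLOR_RGB2HSV)
m=(((hsv[...,0]<8)|(hsv[...,0]>172))&(hsv[...,1]>180)&(hsv[...,2]>90)).astype(np.uint8);m[:130]=0;m[:,:298]=0
cs,_=cv2.findContours(m,0,1);c=max(cs,key=cv2.contourArea);print(cv2.fitEllipse(c),cv2.boundingRect(c))
print(onz(s,*cv2.fitEllipse(c)[0],152,T))
E
python3 -m jog '[0,0,1.41,0.13,0,0,0, 0,0,1.41,0.13,0,0,0, 0,0,1.41,0.13,0,0,0, 0,0,1.41,0.13,0,0,0, 0,0,1.41,0.13,0,0,0, 0,0,1.41,0.13,0,0,0, 0,0,1.41,0.13,0,0,0, 0,0,0,0,0,0,0, 0,0,0,0,0,0,0]'
```

```text
[321.42063951 174.23057914]
((323.156982421875, 172.15757751464844), (37.97603988647461, 38.96796798706055), 90.06371307373047) (304, 153, 40, 39)
[589.58560382  53.91676443 152.        ]
t: 16.08
position: [560.8, 51.0, 202.8]
tcp_rot: [-121.9, -0.0, 92.0]
wrist_force: [-0.5, -1.2, 1.2]
grip_width: 0.6
```

```bash
python3 -m jog '[0,0.1,1.2,0.1,0,0,0, 0,0,1.4,0,0,0,0, 0,0,1.4,0,0,0,0, 0,0,1.0,0,0,0,0, 0,0,0,0,0,0,0, 0,0,0,0,0,0,0]'; python3 - <<'E'
from h import *
p,r=cur();s=save('wrist','w7.png')
save('scene','s2.png')
E
```

```text
t: 16.58
position: [586.3, 53.1, 160.6]
tcp_rot: [-122.0, 0.0, 92.1]
wrist_force: [-0.4, 0.1, 0.3]
grip_width: 0.4
```

View pics/w7.png

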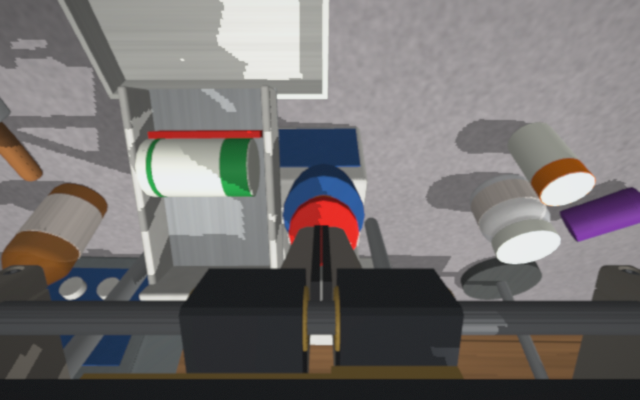

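View pics/s2.png

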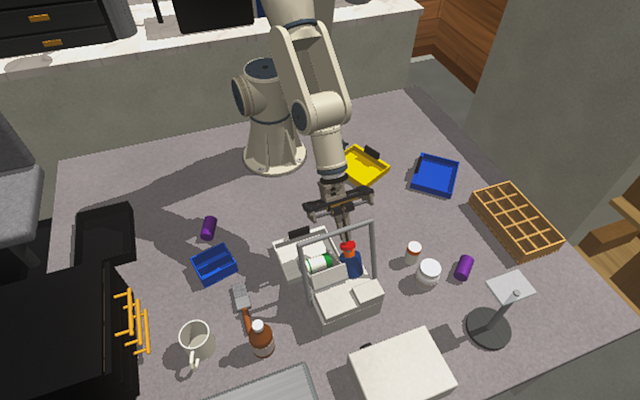

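```bash
python3 -m jog '[0,0.1,0.4,0,0,0,0, 0,0,0.4,0,0,0,0, 0,0,0.4,0,0,0,0, 0,0,0,0,0,0,0]'; python3 -m jog '[0,0,0.4,0,0,0,0, 0,0,0.4,0,0,0,0, 0,0,0,0,0,0,0]'
```

```text
t: 17.02
position: [593.2, 54.5, 150.1]
tcp_rot: [-122.0, -0.0, 92.1]
wrist_force: [-0.8, -0.6, 3.1]
grip_width: 0.1
t: 17.27
position: [597.4, 54.6, 143.2]
tcp_rot: [-122.0, -0.0, 92.1]
wrist_force: [-0.3, 0.5, 2.6]
grip_width: 0.2
```

```bash
python3 -m jog '[0,0,0.3,0,0,0,0, 0,0,0.2,0,0,0,0, 0,0,0,0,0,0,0]'; python3 -m jog '[0,0,0.25,0,0,0,0, 0,0,0.2,0,0,0,0, 0,0,0,0,0,0,0]'
```

```text
t: 17.52
position: [599.9, 54.7, 139.3]
tcp_rot: [-122.0, -0.0, 92.1]
wrist_force: [-2.6, 1.2, 7.3]
grip_width: 0.2
t: 17.77
position: [601.8, 54.8, 136.5]
tcp_rot: [-122.1, 0.0, 92.1]
wrist_force: [-17.1, 1.5, 24.6]
grip_width: 0.3
```

```bash
python3 -m jog '[0,0,0,0,0,0,0, 0,0,0,0,0,0,0, 0,0,0,0,0,0,0, 0,0,0,0,0,0,0, 0,0,0,0,0,0,0, 0,0,0,0,0,0,0, 0,0,0,0,0,0,0, 0,0,0,0,0,0,0, 0,0,0,0,0,0,0, 0,0,0,0,0,0,0]'; python3 - <<'E'
from h import *
s=save('wrist','w8.png')
E
```

```text
t: 18.6
position: [601.7, 54.8, 136.5]
tcp_rot: [-122.1, -0.0, 92.1]
wrist_force: [-15.7, 1.1, 23.7]
grip_width: 0.3
```

View pics/w8.png

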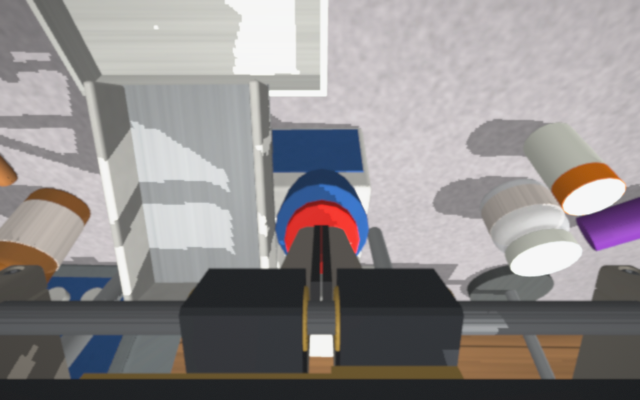

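Canister has left the chute (empty at (180,180)). Retract along the axis and look at the result.

```bash
python3 -m jog '[0,0,-0.3,0,0,0,0, 0,0,-0.5,0,0,0,0, 0,0,-0.8,0,0,0,0, 0,0,-1.2,0,0,0,0, 0,0,-1.8,0,0,0,0, 0,0,-2.5,0,0,0,0, 0,0,-3,0,0,0,0, 0,0,-3,0,0,0,0, 0,0,-3,0,0,0,0, 0,0,-2.5,0,0,0,0, 0,0,-1.5,0,0,0,0, 0,0,-0.5,0,0,0,0, 0,0,0,0,0,0,0, 0,0,0,0,0,0,0, 0,0,0,0,0,0,0]'; python3 - <<'E'
from h import *
p,r=cur();s=save('wrist','w9.png');np.savez('pics/w9s.npz',p=p,r=r)
s=save('scene','s3.png');t=save('top','t3.png')
a=np.hstack([cv2.resize(x,(400,400),interpolation=cv2.INTER_CUBIC) for x in (s['pixels'][200:320,250:390],t['pixels'][110:230,270:390])])
cv2.imwrite('pics/st3.png',a[:,:,::-1])
E
```

```text
t: 19.9
position: [492.5, 50.7, 308.6]
tcp_rot: [-121.9, 0.0, 92.1]
wrist_force: [0.1, 0.4, 0.3]
grip_width: 0.5
```

View pics/w9.png

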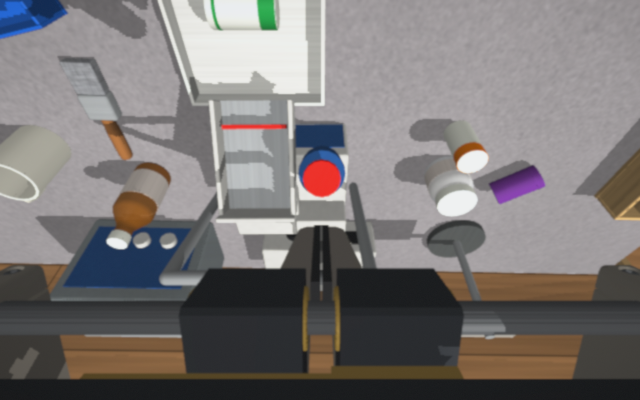

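View pics/st3.png

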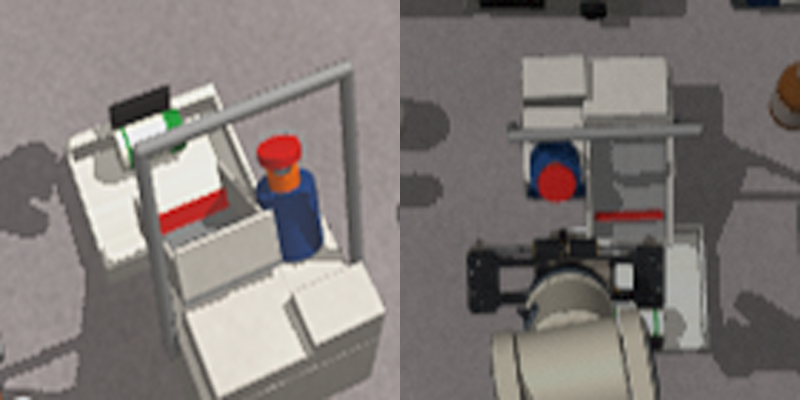

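```bash
python3 - <<'E'
from p import *
s=load('w9.png');z=np.load('pics/w9s.npz')
T=np.eye(4);T[:3,:3]=R.from_euler('xyz',z['r'],degrees=True).as_matrix();T[:3,3]=z['p'];T=T@s['tool_from_camera']
c,n=np.cos(np.radians(2.1)),np.sin(np.radians(2.1))
D=lambda x,y,h:[639.5+c*x-n*y,-31.5+n*x+c*y,h]
for q in [(-44,85,152),(-34.5,85,136.7),(-65,90,28),(-65,-90,28),(-85,46.6,48),(-85,-46.6,48)]:print(q,proj(s,D(*q),T).round(1))
hsv=cv2.cvtColor(s['pixels'],cv2.COLOR_RGB2HSV)
m=(((hsv[...,0]<8)|(hsv[...,0]>172))&(hsv[...,1]>180)&(hsv[...,2]>90)).astype(np.uint8);m[:130]=0;m[:,:298]=0
cs,_=cv2.findContours(m,0,1);k=max(cs,key=cv2.contourArea);print(cv2.fitEllipse(k))
a=s['pixels'][0:220,150:350,::-1];cv2.imwrite('pics/w9c.png',cv2.resize(a,None,fx=2.7,fy=2.7,interpolation=cv2.INTER_CUBIC))
E
```

```text
(-44, 85, 152) [319.2 179.5]
(-34.5, 85, 136.7) [319.3 176.4]
(-65, 90, 28) [323.2 105.7]
(-65, -90, 28) [191.6 105.7]
(-85, 46.6, 48) [289.4 100. ]
(-85, -46.6, 48) [216.5 100. ]
((321.2703857421875, 177.61758422851562), (34.590240478515625, 35.5881233215332), 94.0419921875)
```

View pics/w9c.png

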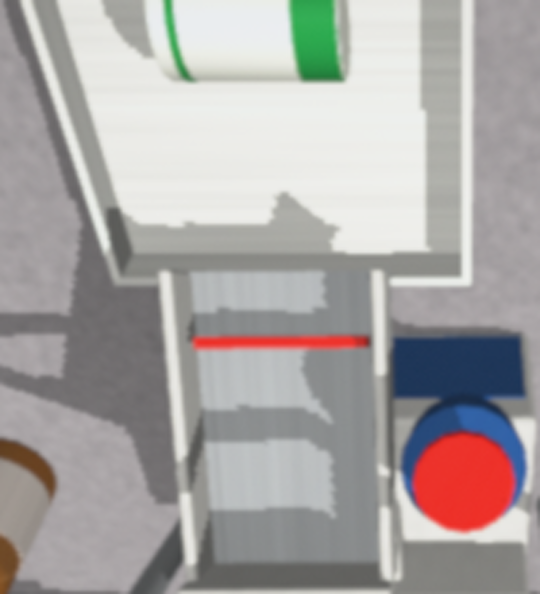

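```bash
python3 -m jog '[0,0,0,0,0,0,0, 0,0,0,0,0,0,0]'; python3 -c "
from station import *
print(finish_job())"
```

```text
t: 20.22
position: [492.8, 50.7, 309.4]
tcp_rot: [-121.9, 0.0, 92.1]
wrist_force: [-0.7, -0.4, 0.4]
grip_width: 0.7
the job is handed in; nothing more can be done
None
```

The canister with the green lid is lying in the metal tray, the plunger is back up, and I handed the job in at about 20 s.

- **Tray:** I carried it by its tab and set it down about 20 mm short. After measuring, I regripped it and moved it the rest of the way under the lip, then let go. It measured within about 1 mm of the drop spot, and its angle agreed with the dispenser to about 0.5 degrees. The tab is on the side away from the dispenser.
- **Plunger:** I pressed the cap along its axis with shut fingers to the hard second stop, which read about 30 N at the wrist. I held it there for about 0.8 s, then backed off along the axis.
- **Last checks:** The cap is back at its rest position and the gate is up again. The tray's rear edge moved no more than about 2 mm when the canister rolled in. The bystanders in the last pictures looked undisturbed, though I checked them by eye and did not measure them.
- **Disagreement:** Estimates of the dispenser's angle ran from 0.4 to 3.0 degrees, mostly 2 to 3. I used 2.1.

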